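# Centre-mark the heat sink in its sprung punch press

## Task

Two sprung punch presses with red knobs stand on the bench: one has the aluminium heat sink under its punch, the other the white pipe T-joint. Centre-mark the heat sink: press the knob of its press straight down all the way to the stop, hold it there for a moment, then let the knob spring fully back up and leave it clear. Do not push the other press's knob, and leave both parts lying where they are on their anvils.

Things in the scene. Friction and masses are not known exactly. Their poses are not given: they have to be found in the camera images.
- knob_a (a point): centre of the flat top of the red knob (52 mm diameter, 16 mm thick) of green punch press A; 178 mm above the bench at rest, highest point of the press (its head ends at 125 mm). Pushed straight down it travels 22 mm against a spring, about 5 N at first, 11 N at the end, to a solid stop; let go, it springs up. Press bolted down, base 135 x 110 mm; its x axis points from knob to column
- knob_b (a point): the same point on punch press B, identical to A: red knob, 22 mm travel to the stop. Each press has a round steel anvil straight below its knob, anvil top 33 mm above the bench. Which press stands on the left, and which one holds the heat sink, vary
- heat_sink: loose bare aluminium heat sink, 70 x 80 mm, 26 mm high, with upright fins either side of a bare 32 mm channel, lying fins up on the anvil of one press, centred under its knob within about 6 mm. Origin at the centre of its underside, z up
- tee: loose white PVC pipe T-joint, 82 mm long, 26 mm thick, lying flat on the anvil of the other press, centred under its knob within about 6 mm. Origin under the crossing of its pipes, z up
Things that resemble listed ones, but are neither listed nor needed, are in the scene too. Leave any yellow look-alike of the part that bears knob_b alone. Leave any green look-alike of the tee alone.

How it is judged (in metres and radians):
On the way:
1. the knob above the heat sink is pressed to its stop and held there for a moment (((horizontal distance between heat_sink and knob_a below 0.03 m and height (world z) of knob_a below 0.159 m) or (horizontal distance between heat_sink and knob_b below 0.03 m and height (world z) of knob_b below 0.159 m))), for 0.2 s.
At the end, for the whole second after the job is handed in: both knobs are fully up again (within 4 mm), and the heat sink and the T-joint lie flat (within 10 degrees) on their anvils, within 20 mm of where they were (height (world z) of each of knob_a, knob_b above 0.174 m and distance of each of heat_sink, tee from where it was at the start of the episode below 0.02 m and angle between each of heat_sink, tee's own z axis and vertical below 0.17 rad); the robot touches nothing.
It fails at once if the knob of the press without the heat sink is pushed down by more than 8 mm ((horizontal distance between heat_sink and knob_a above 0.06 m and height (world z) of knob_a below 0.17 m) or (horizontal distance between heat_sink and knob_b above 0.06 m and height (world z) of knob_b below 0.17 m)).
It also fails if it takes over 29 s, if anything falls off the work surface, if the arm or the gripper's body presses on something with over 40 N, if the wrist force passes 120 N, or if a joint passes its speed limit or range.

## Robot

A 7-joint arm with a two-finger parallel gripper is mounted at the origin on the work surface. World frame = base frame: x ahead of the robot, y to its left, z up, the work surface at z = 0. Lengths are in mm, angles in rad, forces in N, time in s.
With the tool pointing down it reaches from about 350 to 900 mm from the base axis. Payload 19.9 kg.
Tool frame: the origin (TCP) lies at the very end of the fingers, on their centre line; the grasp point (between the pads) lies behind it (grasp_offset is the x of the grasp point in the tool frame, in mm); x points along the fingers, y is the direction in which the jaws open and shut, and the axes are right-handed (so a half turn about x gives the same grasp; the last joint's range is limited). The gripper opens to 94 mm and grips with 3 to 60 N. Pads are 16 mm wide; open, the fingers measure 119 mm over their backs; the gripper's body (75 mm by 177 mm) begins 78 mm behind the grasp point.
Start: joints at [1.147, 0.417, -0.01, 1.614, 0.005, 1.111, -0.053], TCP at [232.861, -579.978, 205.425] pointing down, gripper open.
Joint ranges: [-2.81, 2.81], [-0.39, 2.02], [-1.27, 1.25], [0.06, 2.57], [-1.19, 4.33], [0.19, 2], [-2.82, 2.82]. Speed limits (rad/s): [1.89, 1.89, 2.39, 2.39, 3.01, 3.01, 3.01].

## Interface

Orientations are given as [roll, pitch, yaw] about the fixed x, y, z axes, in that order (R = Rz(yaw) Ry(pitch) Rx(roll)).
In Python, from plant import * gives the robot as it stands.
- The arm moves only by the shell command python3 -m crank 'ROWS' [FORCE]. ROWS is JSON, a list of rows, each a list of 5 numbers: the closure, from -1 (fully open) to 1 (shut), then the shift along the tool's x, y, z in cm, then the turn about the tool's x in degrees. In form: [[claw, tx, ty, tz, yaw], ...]. A call has 1 to 20 rows; each row is the pose to reach, as a shift and turn from the pose measured when the call began, along the tool's axes at that moment; what a row does not reach only later rows make up. A row lasts 1/10 s, in which the tool goes at most 50 mm and 8.59 degrees, less where a joint would pass 70% of its speed; a pose out of reach is approached as far as the arm can. A call with a gripper value outside its range is refused whole. The fingers move at their own pace and stop on an object; FORCE is the grip in N (left out, the last holds). Time passes only in rows, so rows that repeat a pose let the fingers close. It gives the time, the measured TCP pose, the force and the opening at its end, in the units of the state.
- get_state(): the state, without advancing time (a new reading comes with each control period).
- snapshot(name): name is "scene" or "top"; returns a dict with "frame" (480x640x3 uint8, blue, green, red), "fov_y" (degrees; the focal length in pixels is half the picture's height over the tangent of half this angle, whatever the lens; pixels are square), "cx", "cy" (the principal point, pixels), "k1" (the pictures are not rectified: a ray, as slopes to the right and down, at radius r is drawn at 1 + k1 r^2 times it, then the intrinsics apply), "camera_from_world" (4x4, takes a point from world to camera coordinates). Camera axes: x right, y down, z forward; pixel columns grow to the right and rows downward; lengths in mm; the calibration is good to about 2 mm. A picture is of the moment at which its call begins. There is no depth.
- sign_off(): hands the job in, once; it reports no verdict.
The state is a dict: "time": time; "qpos": joint angles; "joint_vel": joint speeds; "effort": joint torques, N m; "ee_pos": TCP position; "tool_rot": TCP orientation; "force": force on the tool from outside, world axes, zero at the start; "ft_torque": the same for the moment, N m; "width": opening from 0.0 (shut) to 1.0 (fully open).
Only numpy, scipy, OpenCV 4.12 (cv2) and the standard library are available. Lean on these libraries where they do the work, as an engineer would, in place of code of your own. Each camera call takes 0.05 s, during which the arm holds its last target.

## Working session

There is one attempt and no reset: what is moved stays moved. The work goes in short steps, Python scripts to look and compute and a shell command to move; the robot and the scene stay as the last step left them, time stands still between calls to the robot, and variables do not carry over. Pictures are saved under pics/ and viewed, and the job is handed in when it is done.

```bash
mkdir -p pics; ls; cat > h.py <<'E'
from plant import *
import numpy as np, cv2
def K(s):
    f=240/np.tan(np.radians(s["fov_y"])/2)
    return f
def ray(s,u,v):
    f=K(s); d=np.array([(u-s["cx"])/f,(v-s["cy"])/f]); p=d.copy()
    for _ in range(30): p=d/(1+s["k1"]*(p@p))
    T=np.array(s["camera_from_world"]); R=T[:3,:3]; o=-R.T@T[:3,3]
    return o,R.T@np.array([p[0],p[1],1])
def onz(s,u,v,z):
    o,d=ray(s,u,v); return o+d*(z-o[2])/d[2]
E
python3 - <<'E'
from h import *
import pickle
st=get_state();print(st["time"],st["ee_pos"],st["tool_rot"],st["force"],st["width"])
S={}
for n in("scene","top"):
    s=snapshot(n);S[n]=s;cv2.imwrite(f"pics/{n}0.png",s["frame"]);T=np.array(s["camera_from_world"]);print(n,s["fov_y"],s["k1"],-T[:3,:3].T@T[:3,3])
    h=cv2.cvtColor(s["frame"],cv2.COLOR_BGR2HSV)
    m=(((h[...,0]<8)|(h[...,0]>172))&(h[...,1]>130)&(h[...,2]>70)).astype(np.uint8)
    c,_=cv2.findContours(m,cv2.RETR_EXTERNAL,cv2.CHAIN_APPROX_NONE)
    for k in c:
        if cv2.contourArea(k)>60: print(cv2.contourArea(k),cv2.boundingRect(k))
pickle.dump(S,open("s0.pkl","wb"))
E
```

```text
pics
0.0 [ 232.75176984 -579.652259    204.85709967] [-1.50953614  1.56960838  2.01392323] [0.61384776 0.39082147 0.09028383] 1.000262624186642
scene 46.55981128521979 -0.1568107692693676 [930.27373841 502.51466994 916.22318304]
938.0 (355, 357, 36, 35)
463.0 (234, 195, 28, 22)
347.0 (317, 153, 24, 19)
234.0 (258, 117, 21, 16)
333.5 (264, 43, 28, 22)
127.0 (264, 36, 29, 10)
13518.5 (141, 0, 165, 151)
top 44.576462497716854 -0.19690483163607128 [ 299.12085769 -102.02695432 1469.22843326]
2619.0 (574, 382, 66, 91)
382.5 (384, 286, 23, 23)
383.0 (475, 277, 24, 23)
389.5 (378, 189, 24, 24)
380.5 (183, 162, 23, 23)
```

View pics/scene0.png

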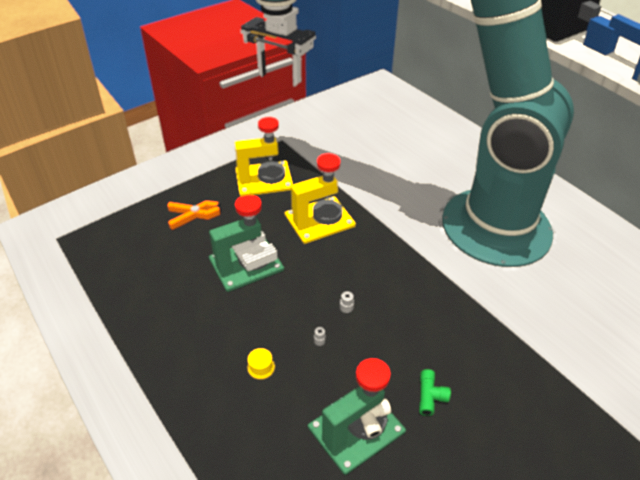

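View pics/top0.png

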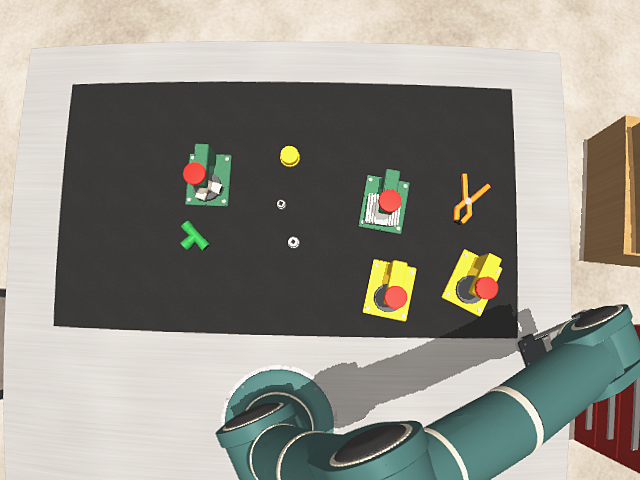

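The two green presses are the real ones. The heat sink is under the right one in the top view (knob at about 390,201; scene view 248,206). The tee is under the left one (194,174; scene view 373,374). The yellow presses and the green tee are look-alikes.

```bash
python3 - <<'E'
from h import *
import pickle
from scipy.spatial.transform import Rotation as Ro
S=pickle.load(open("s0.pkl","rb"))
def mask(s,box):
    h=cv2.cvtColor(s["frame"],cv2.COLOR_BGR2HSV)
    m=(((h[...,0]<8)|(h[...,0]>172))&(h[...,1]>130)&(h[...,2]>70)).astype(np.uint8)
    x,y,w,hh=box; o=np.zeros_like(m); o[y:y+hh,x:x+w]=m[y:y+hh,x:x+w]; return o
for nm,bt,bs in (("sink",(378,189,24,24),(234,195,28,22)),("tee",(183,162,23,23),(355,357,36,35))):
    c=[]
    for v,b in(("top",bt),("scene",bs)):
        ys,xs=np.nonzero(mask(S[v],b)); c.append((xs.mean(),ys.mean()))
        pts=np.array([onz(S[v],x,y,178)[:2] for x,y in zip(xs,ys)])
        print(nm,v,c[-1],onz(S[v],*c[-1],170),"extent@178",np.ptp(pts,axis=0),"mid",(pts.max(0)+pts.min(0))/2)
    o1,d1=ray(S["top"],*c[0]);o2,d2=ray(S["scene"],*c[1])
    A=np.c_[d1,-d2];t=np.linalg.lstsq(A,o2-o1,rcond=None)[0]
    print("tri",o1+d1*t[0],o2+d2*t[1])
st=get_state();R=Ro.from_euler("xyz",st["tool_rot"]).as_matrix();print(R.round(4))
tgt=np.r_[onz(S["top"],390,201,174)[:2],215]
print("shift cm",R.T@(tgt-st["ee_pos"])/10)
# heat sink whiteish centre under knob
E
```

```text
sink top (np.float64(389.48578199052133), np.float64(200.3957345971564)) [ 535.36166106 -247.36670701  170.        ] extent@178 [52.52485846 51.81554023] mid [ 533.75289121 -246.53448118]
sink scene (np.float64(247.89820359281438), np.float64(205.3373253493014)) [ 532.03327801 -252.12418112  170.        ] extent@178 [59.40107454 67.91953886] mid [ 534.39195765 -245.35032751]
tri [ 534.45767657 -246.81055887  174.97154741] [ 534.72512164 -247.02331872  175.04397802]
tee top (np.float64(193.9322033898305), np.float64(173.22033898305085)) [590.63192737 199.68985073 170.        ] extent@178 [51.42119406 52.09673889] mid [589.42596077 197.73831684]
tee scene (np.float64(372.62891809909), np.float64(374.09504550050553)) [586.89225473 194.33558163 170.        ] extent@178 [58.35556133 58.58968162] mid [590.20591298 197.13434949]
tri [589.10390169 198.10832923 176.81021963] [590.0167955  197.13980426 176.79012955]
[[-5.000e-04  3.726e-01 -9.280e-01]
 [ 9.000e-04 -9.280e-01 -3.726e-01]
 [-1.000e+00 -1.000e-03  1.000e-04]]
shift cm [ -0.99233973 -19.57658985 -40.244941  ]
```

```bash
python3 -m crank '[[1,-2.5,0,0,0],[1,-2.5,-2,-4,0],[1,-2.5,-4,-8,0],[1,-2.5,-6,-12.2,0],[1,-2.5,-8,-16.4,0],[1,-2.5,-10,-20.5,0],[1,-2.5,-12,-24.6,0],[1,-2.5,-14,-28.7,0],[1,-2.5,-16,-32.8,0],[1,-2.5,-18,-36.9,0],[1,-2.5,-19.7,-40.4,0],[1,-2.5,-19.7,-40.4,0],[1,-2.5,-19.7,-40.4,0],[1,-2.5,-19.7,-40.4,0],[1,-2.5,-19.7,-40.4,0]]' 40
cat > m.py <<'E'
from h import *
import sys
from scipy.spatial.transform import Rotation as Ro
st=get_state();R=Ro.from_euler("xyz",st["tool_rot"]).as_matrix()
print(st["time"],st["ee_pos"],R.round(3).tolist(),st["force"],st["width"])
print("shift cm to hover",R.T@(np.array([534,-246.7,178])-st["ee_pos"])/10)
for n in("scene","top"):
    cv2.imwrite(f"pics/{n}{sys.argv[1]}.png",snapshot(n)["frame"])
E
python3 m.py 1
```

```text
time: 1.6
ee_pos: [533.5, -247.6, 230.0]
tool_rot: [-1.082, 1.57, 2.439]
force: [0.3, 0.2, -0.3]
width: 0.003
1.6 [ 533.47509396 -247.57976255  230.04510566] [[-0.001, 0.371, -0.929], [0.001, -0.929, -0.371], [-1.0, -0.001, 0.0]] [ 0.2954318   0.20742927 -0.33053952] 0.0030221843236621767
shift cm to hover [ 5.20452506 -0.05751724 -0.08388063]
```

View pics/scene1.png

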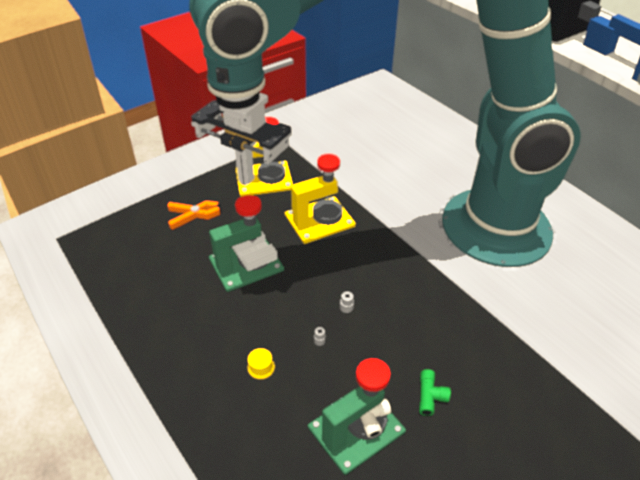

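The closed fingers end at about (245,182), just above the heat sink press's red knob (248,206), and nothing else is in the way. I'll descend in steps.

```bash
python3 -m crank '[[1,2,-0.06,-0.08,0],[1,4,-0.06,-0.08,0],[1,4.8,-0.06,-0.08,0],[1,5.3,-0.06,-0.08,0],[1,5.7,-0.06,-0.08,0],[1,5.7,-0.06,-0.08,0],[1,5.7,-0.06,-0.08,0]]'; python3 m.py 2
```

```text
time: 2.4
ee_pos: [534.1, -246.6, 174.0]
tool_rot: [-1.076, 1.57, 2.446]
force: [-4.1, 0.4, 5.2]
width: 0.006
2.4 [ 534.14333813 -246.6490118   173.9555454 ] [[-0.0, 0.371, -0.929], [0.0, -0.929, -0.371], [-1.0, -0.0, 0.0]] [-4.05955006  0.4030481   5.24677497] 0.005584150015624047
shift cm to hover [-0.40444124 -0.00077425  0.01530597]
```

```bash
python3 -m crank '[[1,0.5,0,0,0],[1,1,0,0,0],[1,1.4,0,0,0],[1,1.7,0,0,0],[1,1.75,0,0,0],[1,1.75,0,0,0],[1,1.75,0,0,0]]'; python3 m.py 3
```

```text
time: 3.2
ee_pos: [534.5, -246.9, 157.9]
tool_rot: [2.413, 1.57, -0.349]
force: [-5.3, 2.0, 10.5]
width: 0.005
3.2 [ 534.46914884 -246.86702461  157.94614503] [[0.001, 0.371, -0.929], [-0.0, -0.929, -0.371], [-1.0, 0.001, -0.001]] [-5.34242065  2.00601881 10.52369053] 0.005084210228080367
shift cm to hover [-2.00542409 -0.03185448  0.03620074]
```

View pics/scene3.png

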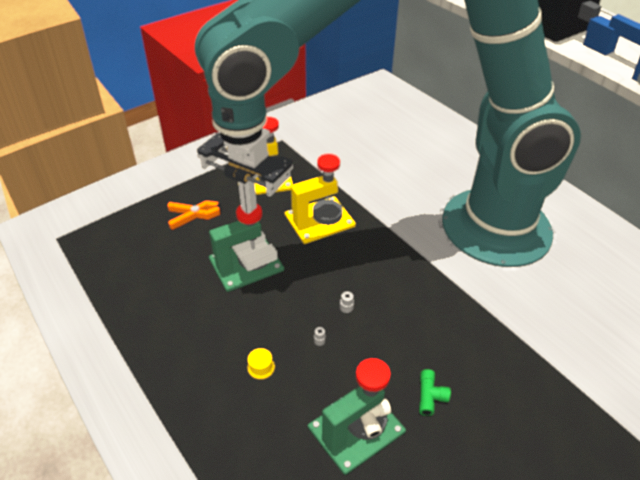

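The fingers are centred on the knob (about 249,213), which is nearly at its stop: 10.5 N at z = 158. I'll push a little further until the force rises, showing the stop, and hold it there.

```bash
python3 -m crank '[[1,0.2,0,0,0],[1,0.35,0,0,0],[1,0.45,0,0,0],[1,0.5,0,0,0],[1,0.5,0,0,0],[1,0.5,0,0,0],[1,0.5,0,0,0]]'; python3 m.py 4
```

```text
time: 4.0
ee_pos: [534.7, -246.9, 156.0]
tool_rot: [2.224, 1.569, -0.537]
force: [-16.3, 7.2, 35.5]
width: 0.007
4.0 [ 534.70319149 -246.89555734  155.9824426 ] [[0.002, 0.371, -0.929], [-0.001, -0.929, -0.371], [-1.0, 0.002, -0.001]] [-16.32243478   7.16067105  35.49744042] 0.006816975611315063
shift cm to hover [-2.20190694 -0.04033701  0.05508434]
```

It's at the stop (z = 156.0 mm, 35 N). I'll hold briefly, then retract straight up.

```bash
python3 -m crank '[[1,0.2,0,0,0],[1,0.2,0,0,0],[1,0.2,0,0,0],[1,0.2,0,0,0],[1,-0.5,0,0,0],[1,-1.2,0,0,0],[1,-2,0,0,0],[1,-3,0,0,0],[1,-5,0,0,0],[1,-8,0,0,0],[1,-11,0,0,0],[1,-12,0,0,0],[1,-12,0,0,0],[1,-12,0,0,0]]'; python3 m.py 5; python3 - <<'E'
from h import *
import pickle
S=pickle.load(open("s0.pkl","rb"))
for n,bx in(("scene",[(225,190,60,85),(350,350,60,95)]),("top",[(355,165,60,75),(180,140,55,70)])):
    s=snapshot(n)
    for x,y,w,h in bx:
        d=cv2.absdiff(s["frame"],S[n]["frame"])[y:y+h,x:x+w].max(2); print(n,(x,y),"changed px",(d>50).sum(),"of",d.size)
    h=cv2.cvtColor(s["frame"],cv2.COLOR_BGR2HSV)
    m=(((h[...,0]<8)|(h[...,0]>172))&(h[...,1]>130)&(h[...,2]>70)).astype(np.uint8)
    for k in cv2.findContours(m,cv2.RETR_EXTERNAL,cv2.CHAIN_APPROX_NONE)[0]:
        if 100<cv2.contourArea(k)<1500: print(cv2.contourArea(k),cv2.boundingRect(k))
E
```

```text
time: 5.5
ee_pos: [534.2, -246.7, 275.3]
tool_rot: [2.19, 1.569, -0.572]
force: [-0.9, 0.0, -0.4]
width: 0.006
5.5 [ 534.24499741 -246.70027828  275.26599305] [[0.001, 0.371, -0.929], [-0.001, -0.929, -0.371], [-1.0, 0.001, -0.001]] [-0.88747985  0.03742533 -0.40697509] 0.005908438700411457
shift cm to hover [ 9.72655163 -0.02226851  0.03212061]
scene (225, 190) changed px 894 of 5100
scene (350, 350) changed px 0 of 5700
937.0 (355, 357, 36, 35)
447.5 (234, 196, 28, 21)
297.0 (318, 154, 22, 18)
top (355, 165) changed px 3031 of 4500
top (180, 140) changed px 0 of 3850
383.0 (475, 277, 24, 23)
380.5 (183, 162, 23, 23)
```

View pics/scene5.png

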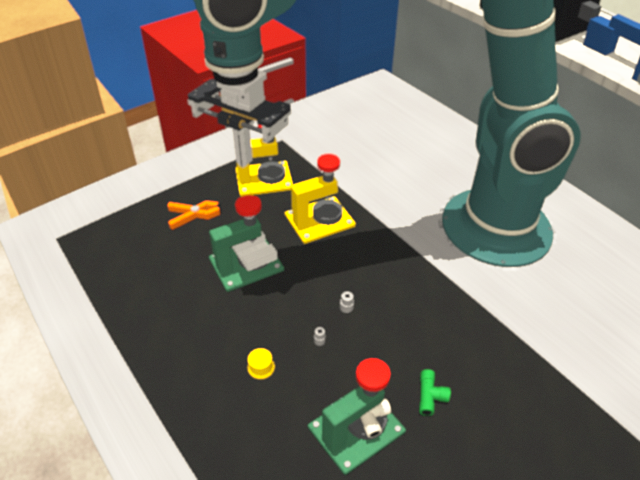

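The knob's outline in the scene view is back where it started: (234,196,28,21) now against (234,195,28,22) before. The heat sink still lies on its anvil, the tee side is unchanged, and the tool is clear and free of contact.

```bash
python3 -c "
from plant import *
print(sign_off())"
```

```text
the job is handed in; nothing more can be done
None
```

I pressed the heat sink's knob to its stop, released it, and handed the job in at about 5.7 s; no verdict was reported. The heat sink was under the green press on the robot's right, with its knob at about (534, -247) mm.

- **Press:** with the fingers closed, I pushed the knob down to z = 156.0 mm. The force rose from 10.5 N to 35.5 N there, which shows the solid stop. I held it for roughly 0.7 s, then lifted straight up to z = 275 mm.
- **Heat sink press afterwards:** the knob's outline is within 1 px of where it started, and the heat sink looks unmoved on its anvil. This comes from the scene camera and by eye only. The arm hid this press from the top camera, and its shadow changed many pixels around it in the scene view, so the pixel comparison there told me nothing.
- **Other press and tee:** no pixels changed in either view.
- **Robot:** the tool is clear of everything, with about 1 N or less left on the force reading.

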